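Free-run an autosampler carousel and stop it on the reader

ROBOT

A 6-joint arm with a two-finger parallel gripper is mounted at the origin on the work surface. World frame = base frame: x ahead of the robot, y to its left, z up, the work surface at z = 0. Lengths are in mm, angles in rad, forces in N, time in s.
With the tool pointing down it reaches from about 350 to 875 mm from the base axis. Payload 4.2 kg.
Tool frame: the origin (TCP) lies midway between the tips of the shut fingers; the grasp point (between the pads) lies 19 mm behind it; z points along the fingers, y is the line along which they close (so a half turn about z gives the same grasp; the last joint's range is limited). The gripper opens to 87 mm and grips with 3 to 60 N. Pads are 19 mm wide; open, the fingers measure 117 mm over their backs; the gripper's body (75 mm by 190 mm) begins 51 mm behind the grasp point.
Start: joints at [-1.085, 0.385, 0.008, 0, -1.194, -0.259], TCP at [140.555, -608.969, 193.75] pointing down, gripper open.
Joint ranges: [-3.14, 3.14], [-1.21, 2.06], [-1.07, 1.41], [-3.16, 2.05], [-2.99, -0.16], [-3.1, 3.1]. Speed limits (rad/s): [2.79, 2.79, 3.14, 3.14, 3.14, 3.14].

INTERFACE

Orientations are given as a rotation vector (axis times angle).
In Python, from station import robot gives the robot as it stands.
- The arm moves only by the tool servo_tool, never from a script. Its argument "rows" is a list of rows, each a list of 5 numbers: the closure in counts, from 0 (fully open) to 255 (shut), then the shift along the tool's x, y, z in mm, then the turn about the tool's z in degrees. A call has 1 to 10 rows; each row shifts and turns the commanded pose from where the row before left it, along the tool's axes as they then stand; what a row does not reach is not made up. A row lasts 1/10 s, in which the tool goes at most 50 mm and 8.59 degrees, less where a joint would pass 70% of its speed; a pose out of reach is approached as far as the arm can. A call with a gripper value outside its range is refused whole. The fingers move at their own pace and stop on an object; "force" is the grip in N (left out, the last holds). Time passes only in rows, so rows that do not move let the fingers close. It gives the time, the measured TCP pose, the force, the opening and the grip force at its end, in the units of the state.
- robot.state(): the state, without advancing time (a new reading comes with each control period).
- robot.get_image(name): name is "scene" or "top"; returns a dict with "img" (400x640x3 uint8, red, green, blue), "depth" (400x640 float32, mm along the optical axis (not along the pixel's ray), 0 where there is no reading), "fx", "fy", "cx", "cy" (pixels), "cam_to_world" (4x4, takes a point from camera to world coordinates). Camera axes: x right, y down, z forward; pixel columns grow to the right and rows downward; lengths in mm; the calibration is good to about 2 mm. A picture is of the moment at which its call begins.
- robot.close_job(): hands the job in; it is judged then, once.
The state is a dict: "clock": time; "qpos": joint angles; "joint_velocities": joint speeds; "effort": joint torques, N m; "position": TCP position; "eef_rot": TCP orientation; "contact_force": force on the tool from outside, world axes, zero at the start; "moment": the same for the moment, N m; "gripper_width": finger opening in mm; "gripper_force": force on a finger pad.
Only numpy, scipy, OpenCV 4.12 (cv2) and the standard library are available. Lean on these libraries where they do the work, as an engineer would, in place of code of your own. Each camera call takes 0.05 s, during which the arm holds its last target. There are 200 camera calls.

TASK

Check that the sample carousel runs freely: flick its wheel with a fingertip so that it spins anticlockwise (seen from above) and let it coast, untouched, until it has gone round at least two full turns and is still turning well. Then, before it runs down, brake it with a fingertip so that it stops dead with the upright steel pin facing the reader, in line with the gap between the reader's two cheeks, keep the finger on it until it is still, and come away without shifting it. It must not be allowed to stop anywhere else and be corrected afterwards; it is all done by touch, nothing is lifted, and the bottle, beaker and jar are left alone.

Things in the scene. Friction and masses are not known exactly. Their poses are not given: they have to be found in the camera images.
- carousel: The fixed carousel unit: white base 170 x 200 mm, 36 mm high, bolted to the bench, carrying the wheel and, on its +y side, the reader. Origin on the bench under the wheel's axle, z up.
- reader (a point): Top centre of the grey reader block, 115 mm above the bench, 180 mm from the axle. Fixed. The block is 76 mm wide, its front 160 mm from the axle. Two cheeks 16 mm thick reach in from it to 137 mm from the axle, 45 to 115 mm above the bench; the gap between them is 40 mm wide, open upwards and towards the wheel.
- wheel (a joint): Angle of the wheel about its upright axle, rad, no end stops, not wrapped; grows anticlockwise seen from above. The pin is in the middle of the gap at 0 and every multiple of 2 pi. Starts at rest between -5.2 and -1.5. Free bearing: left alone, the wheel loses about a tenth to a fifth of its speed each second, and from 4 rad/s stops after 15 to 25 s.
- hub (a point): Centre of the wheel's flat top, on the axle, 60 mm above the bench. The wheel: dark grey anodised disc, radius 130 mm, 12 mm thick, 0.5 to 0.8 kg. Fixed on it: a hub knob (radius 16 mm, 22 mm high), eight capped vials on a 50 mm radius (15 mm wide, 23 mm high), the pin; from 92 to 130 mm radius it is bare. A fingertip pressed on it with some newtons stops it almost at once.
- pin_foot (a point): Foot of the upright steel pin on the wheel's top face, on the pin's axis. The pin is 14 mm thick, stands 40 mm above the disc and is 85 mm from the axle: the only tall thing on the wheel, fixed to it.
- gap (a point): The point on the wheel's top plane, 85 mm from the axle, where the pin's foot is when it stands in the middle of the reader's gap. Fixed to the carousel unit.
- bottle: Loose clear bottle, 60 mm wide, 130 mm high, on the bench to the right. Origin under its centre. A bystander.
- beaker: Loose glass beaker, 68 mm wide, 85 mm high, on the bench to the right. Origin under its centre. A bystander.
- jar: Loose amber jar, 48 mm wide, 55 mm high, on the bench to the left. Origin under its centre. A bystander.

How it is judged:
By the outcome, as a careful person would: the job done as asked, in the order asked, and still so for the second after the job is handed in, with the robot touching nothing.
It also fails if it takes over 61 s, if anything falls off the work surface, if the arm or the gripper's body presses on something with over 40 N, if the wrist force passes 120 N, or if a joint passes its speed limit or range.

## Working session

There is one attempt and no reset: what is moved stays moved. The work goes in short steps, Python scripts to look and compute and a tool call to move; the robot and the scene stay as the last step left them, time stands still between calls to the robot, and variables do not carry over. Pictures are saved under pics/ and viewed, at most 10 in all, crops included, and the job is handed in when it is done.

Besides the shell and the picture viewer there is one more tool, called by a JSON object that holds its "api" and its "payload". servo_tool: Moves the arm, as the interface text tells. Its arguments: {"type":"object","properties":{"rows":{"type":"array","items":{"type":"array","items":{"type":"number"}}},"force":{"type":"number"}},"required":["rows"]}

```bash
mkdir -p pics; ls; python3 - <<'E'
from station import robot
import cv2,pickle,numpy as np
print(robot.state())
out=[]
for n in("scene","top"):
    d=robot.get_image(n); pickle.dump(d,open(n+".pkl","wb"))
    cv2.imwrite(f"pics/{n}0.png",d["img"][:,:,::-1]); print(n,d["fx"],d["cx"],d["cy"],np.round(d["cam_to_world"],3).tolist())
E
```

```text
pics
{'clock': 0.0, 'qpos': array([-1.08539260e+00,  3.85538298e-01,  6.61467826e-03, -5.02566232e-04,
       -1.19401227e+00, -2.58598954e-01]), 'joint_velocities': array([-0.00072907,  0.00054451,  0.00127559, -0.00077193,  0.00095772,
        0.00030433]), 'effort': array([-3.51504495e-04, -3.90666533e+01,  1.87402081e+01,  4.22002494e+00,
        1.09165767e-02, -1.80335037e-04]), 'position': array([ 140.40118347, -608.33107182,  192.66581386]), 'eef_rot': array([ 0.35517268, -3.12110448, -0.00339728]), 'contact_force': array([-0.0854975 ,  0.4676721 , -0.28986719]), 'moment': array([ 0.01460531, -0.05187007, -0.0073118 ]), 'gripper_force': 0.0, 'gripper_width': 87.29225990606383}
scene 393.2518323287684 317.5752853815735 202.05666397642264 [[0.846, 0.296, -0.442, 1000.548], [0.532, -0.506, 0.679, -666.591], [-0.022, -0.81, -0.586, 678.372], [0.0, 0.0, 0.0, 1.0]]
top 494.04075565593894 320.69550929801613 213.18464726695984 [[0.018, -0.986, 0.164, 327.554], [-1.0, -0.019, -0.006, 7.722], [0.009, -0.163, -0.987, 1491.898], [0.0, 0.0, 0.0, 1.0]]
```

View pics/scene0.png

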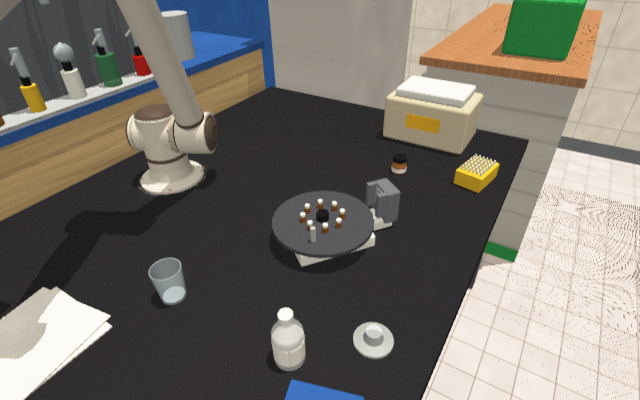

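View pics/top0.png

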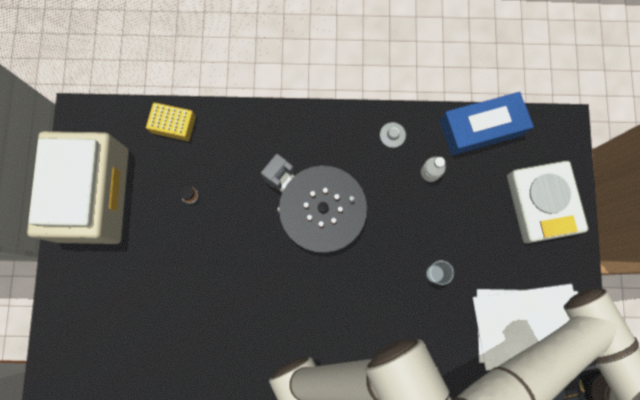

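The scene view shows the wheel around (322,222), the pin at about (312,235) and the reader at (383,200). In the top view the wheel is at (323,208), the reader at (278,172) and the pin at about (352,198). The bottle, beaker and jar are clear of the wheel.

```bash
cat > h.py <<'E'
import numpy as np,cv2,pickle
def cloud(d):
    v,u=np.mgrid[0:400,0:640]; z=d["depth"].astype(float)
    P=np.stack([(u-d["cx"])/d["fx"]*z,(v-d["cy"])/d["fy"]*z,z],-1)
    M=np.array(d["cam_to_world"]); W=P@M[:3,:3].T+M[:3,3]; W[z<=0]=np.nan; return W
def plane(d,uv,h):
    uv=np.atleast_2d(uv).astype(float);M=np.array(d["cam_to_world"])
    r=np.c_[(uv[:,0]-d["cx"])/d["fx"],(uv[:,1]-d["cy"])/d["fy"],np.ones(len(uv))]@M[:3,:3].T
    return M[:3,3]+r*((h-M[2,3])/r[:,2])[:,None]
E
python3 - <<'E'
from h import *
for n in("top","scene"):
    d=pickle.load(open(n+".pkl","rb"));W=cloud(d)
    bench=W[...,2]; 
    c0=np.array([352,0]) 
    c0=plane(d,(323,208) if n=="top" else (322,222),60)[0,:2]; print(n,"guess",c0)
    r=np.hypot(W[...,0]-c0[0],W[...,1]-c0[1])
    m=((r<170)&(abs(bench-60)<8)).astype(np.uint8)
    print("disc z",np.median(bench[m>0]), m.sum())
    cs,_=cv2.findContours(m,cv2.RETR_EXTERNAL,cv2.CHAIN_APPROX_NONE);c=max(cs,key=cv2.contourArea)
    h=cv2.convexHull(c)[:,0]; Q=plane(d,c[:,0],60)[:,:2]
    for _ in range(8):
        A=np.c_[2*Q,np.ones(len(Q))];s=np.linalg.lstsq(A,(Q**2).sum(1),rcond=None)[0]
        R=np.sqrt(s[2]+s[0]**2+s[1]**2);e=np.hypot(*(Q-s[:2]).T)-R; Q=Q[abs(e)<max(3,1.5*np.std(e))]
    C=s[:2]; print("centre",C,"R",R,len(Q))
    r=np.hypot(W[...,0]-C[0],W[...,1]-C[1])
    m=(r>135)&(r<240)&(bench>100)&(bench<130); X=W[m]; print("reader top n",m.sum(),X.mean(0) if m.sum() else 0, np.percentile(X,[2,98],0).round().tolist() if m.sum() else 0)
    if m.sum():
        box=cv2.minAreaRect(X[:,:2].astype(np.float32));print(box)
    m=(r<100)&(r>65)&(bench>68); X=W[m];print("pin",m.sum(),X.mean(0),X[:,2].max(), r[m].mean())
    vv,uu=np.nonzero(m);print(uu.min(),uu.max(),vv.min(),vv.max())
    for (nm,b) in (("bottle",(433,169)),("beaker",(440,272)),("jar",(190,196))) if n=="top" else (("bottle",(288,345)),("beaker",(169,280)),("jar",(399,164))):
        print(nm,W[b[1],b[0]].round())
E
python3 - <<'E'
import cv2
a=cv2.imread('pics/top0.png')[140:270,240:420];b=cv2.imread('pics/scene0.png')[160:290,240:420]
cv2.imwrite('pics/crop.png',cv2.resize(cv2.hconcat([a,b]),None,fx=2.2,fy=2.2,interpolation=cv2.INTER_CUBIC))
E
```

```text
top guess [580.64585848  -6.90145526]
disc z 59.48396805056302 5644
centre [579.70853529  -5.11020414] R 127.9766098485217 247
reader top n 475 [682.61443494 132.61337482 113.24497718] [[640.0, 91.0, 103.0], [721.0, 168.0, 119.0]]
((681.9163818359375, 129.70401000976562), (65.74116516113281, 76.81409454345703), 53.3636589050293)
pin 29 [597.15717245 -76.97808904  91.86001825] 105.62055174606189 84.51153902728761
290 353 196 236
bottle [ 695. -324.  101.]
beaker [ 402. -362.    3.]
jar [609. 387.  57.]
scene guess [588.50609884 -16.09570733]
disc z 58.918375398190165 4937
centre [585.29844739  -9.7923854 ] R 129.33435647122653 237
reader top n 469 [688.60111324 124.12446594 111.09650873] [[643.0, 85.0, 101.0], [727.0, 163.0, 116.0]]
((684.0159912109375, 128.04190063476562), (63.82059860229492, 77.72117614746094), 52.401885986328125)
pin 75 [608.55874511 -89.99342202  86.84231856] 100.81935571244901 83.59283904123538
310 315 227 239
bottle [ 729. -356.   80.]
beaker [ 429. -360.   79.]
jar [629. 385.  36.]
```

View pics/crop.png

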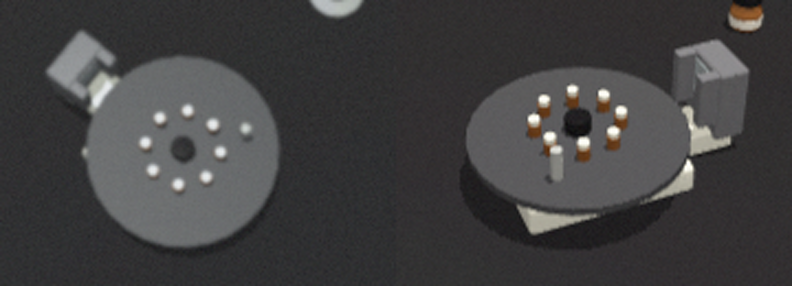

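The crop shows the grey reader up and left of the wheel and the pin at lower right of the hub. In world coordinates the axle is at about (581,-7), the reader bearing is about 53° and the pin bearing about -75°. The wheel angle is therefore about -2.2, which fits the stated start range.

Next: shut the fingers, square the yaw so that tool x = -X, y = +Y and z = -Z, and go over the planned brake spot on the robot side of the wheel.

{"api": "servo_tool", "payload": {"rows": [[255, 0, 0, 0, 6.5], [255, 0, 0, 0, 6.5], [255, -10, 20, 0, 0], [255, -20, 36, 0, 0], [255, -22, 40, 0, 0], [255, -22, 40, 0, 0], [255, -22, 40, 0, 0], [255, -22, 40, 0, 0], [255, -22, 40, 0, 0], [255, -22, 40, 0, 0]], "force": 20}}

```text
clock: 1.1
position: [302.8, -311.2, 193.6]
eef_rot: [-0.001, -3.141, -0.0]
contact_force: [0.2, -0.4, 1.5]
gripper_width: 14.8
gripper_force: 0.0
```

{"api": "servo_tool", "payload": {"rows": [[255, -22, 40, 0, 0], [255, -22, 40, 0, 0], [255, -22, 40, 0, 0], [255, -22, 40, 0, 0], [255, -22, 40, 0, 0], [255, -22, 40, 0, 0], [255, -22, 40, 0, 0], [255, -14, 24, 0, 0], [255, 0, 0, 0, 0], [255, 0, 0, 0, 0]]}}

```text
clock: 2.1
position: [470.1, -8.7, 193.1]
eef_rot: [0.002, -3.14, 0.0]
contact_force: [0.2, -0.6, -0.6]
gripper_width: 0.5
gripper_force: 0.0
```

```bash
python3 - <<'E'
from station import robot
print(robot.state())
E
```

```text
{'clock': 2.1, 'qpos': array([ 3.28012166e-01,  1.20272260e-01, -3.54928682e-01, -3.02012070e-04,
       -1.09732829e+00, -1.89768008e+00]), 'joint_velocities': array([-0.02690417, -0.01907686, -0.01400647,  0.00217782, -0.00098523,
        0.00023163]), 'effort': array([ 5.86678013e-01, -2.38479424e+01,  1.81898654e+01,  4.01321903e+00,
       -4.13217489e-02, -9.08508460e-03]), 'position': array([470.11419841,  -8.72205481, 193.1340403 ]), 'eef_rot': array([ 1.55497411e-03, -3.13986500e+00,  4.75618661e-04]), 'contact_force': array([ 0.15285365, -0.58005311, -0.56994447]), 'moment': array([-0.04817266, -0.01729613,  0.0489372 ]), 'gripper_force': 0.0, 'gripper_width': 0.4938221499844466}
```

{"api": "servo_tool", "payload": {"rows": [[255, 0, 0, 40, 0], [255, 0, 0, 40, 0]]}}

```text
clock: 2.3
position: [470.8, -9.7, 113.9]
eef_rot: [0.002, 3.138, 0.002]
contact_force: [0.5, 0.4, 0.5]
gripper_width: 0.6
gripper_force: 0.0
```

{"api": "servo_tool", "payload": {"rows": [[255, 0, 0, 30, 0], [255, 0, 0, 15, 0], [255, 0, 0, 4, 0], [255, 0, 0, 0, 0]]}}

```text
clock: 2.7
position: [470.1, -9.9, 64.7]
eef_rot: [-0.002, -3.141, 0.001]
contact_force: [0.5, -0.1, 0.1]
gripper_width: 0.7
gripper_force: 0.0
```

{"api": "servo_tool", "payload": {"rows": [[255, 0, 0, 2, 0], [255, 0, 0, 1, 0], [255, 0, 0, 0, 0]]}}

```text
clock: 3.0
position: [471.0, -8.9, 62.4]
eef_rot: [0.0, 3.14, 0.001]
contact_force: [0.4, -0.3, -0.2]
gripper_width: 0.2
gripper_force: 0.0
```

{"api": "servo_tool", "payload": {"rows": [[255, 0, 0, 1, 0], [255, 0, 0, 0, 0]]}}

```text
clock: 3.2
position: [470.7, -8.9, 60.9]
eef_rot: [-0.0, 3.141, 0.0]
contact_force: [0.3, 0.8, -0.5]
gripper_width: 0.3
gripper_force: 0.0
```

{"api": "servo_tool", "payload": {"rows": [[255, 0, 0, 1, 0], [255, 0, 0, 0, 0]]}}

```text
clock: 3.4
position: [470.5, -9.0, 59.6]
eef_rot: [-0.0, -3.141, 0.0]
contact_force: [0.1, -0.4, -0.2]
gripper_width: 0.2
gripper_force: 0.0
```

{"api": "servo_tool", "payload": {"rows": [[255, 0, 0, 1, 0], [255, 0, 0, 0, 0]]}}

```text
clock: 3.6
position: [470.5, -9.0, 58.6]
eef_rot: [-0.0, -3.141, 0.0]
contact_force: [-0.1, 0.3, 0.9]
gripper_width: 0.5
gripper_force: 0.0
```

{"api": "servo_tool", "payload": {"rows": [[255, 0, 0, 1, 0], [255, 0, 0, 0, 0]]}}

```text
clock: 3.8
position: [470.5, -9.0, 57.6]
eef_rot: [-0.0, -3.141, 0.0]
contact_force: [-0.4, 0.3, 0.4]
gripper_width: 0.2
gripper_force: 0.0
```

{"api": "servo_tool", "payload": {"rows": [[255, 0, 0, 1, 0], [255, 0, 0, 0, 0]]}}

```text
clock: 4.0
position: [470.5, -9.0, 56.6]
eef_rot: [-0.0, -3.141, 0.0]
contact_force: [-0.0, -1.1, -0.1]
gripper_width: 0.5
gripper_force: 0.0
```

```bash
python3 - <<'E'
from station import robot
import cv2,pickle
o=[]
for n in("scene","top"):
    d=robot.get_image(n); pickle.dump(d,open(n+"1.pkl","wb"))
    o.append(cv2.resize(d["img"][130:290,220:420,::-1],None,fx=2,fy=2,interpolation=cv2.INTER_CUBIC))
cv2.imwrite("pics/touch.png",cv2.hconcat(o))
E
```

```text
(no output)
```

View pics/touch.png

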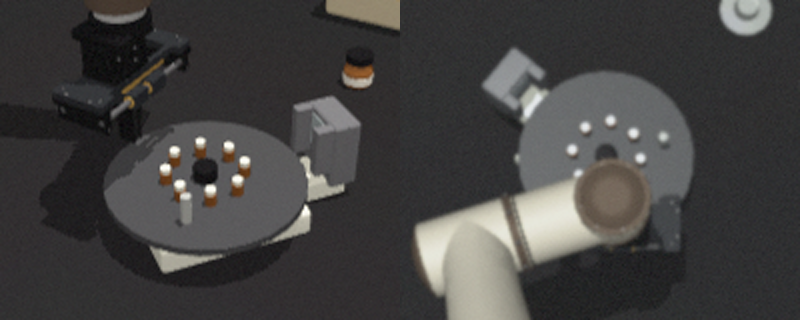

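The scene crop shows the shut finger at about (137,130), right at the far rim of the wheel and possibly beyond it. I'll check by projection.

```bash
python3 - <<'E'
from h import *
d=pickle.load(open("scene1.pkl","rb"));M=np.array(d["cam_to_world"])
def pr(p):
    q=np.linalg.inv(M)@np.r_[p,1];return q[0]/q[2]*d["fx"]+d["cx"],q[1]/q[2]*d["fy"]+d["cy"]
for p in ([470,-9,57],[470,-9,107],[581,-7,60],[451,-7,60],[581,123,60],[711,-7,60],[581,-137,60]):
    u,v=pr(p);print(p,round(u),round(v),"crop",round((u-220)*2),round((v-130)*2))
W=cloud(d)
for r,c in ((190,288),(193,288),(196,289),(200,290),(215,290),(238,313)): print(r,c,W[r,c].round())
E
```

```text
[470, -9, 57] 285 207 crop 131 154
[470, -9, 107] 284 192 crop 128 123
[581, -7, 60] 321 219 crop 203 178
[451, -7, 60] 280 204 crop 120 148
[581, 123, 60] 346 194 crop 252 128
[711, -7, 60] 368 236 crop 295 213
[581, -137, 60] 292 249 crop 144 239
190 288 [480.  -5. 113.]
193 288 [480.  -6. 105.]
196 289 [482.  -5.  95.]
200 290 [463.  22.  59.]
215 290 [502. -33.  60.]
238 313 [611. -91.  73.]
```

```bash
python3 - <<'E'
from h import *
d=pickle.load(open("scene1.pkl","rb"));W=cloud(d)
print("z cols 278..298");
for v in range(180,214,2): print(v,W[v,278:299:2,2].round().tolist(), d["img"][v,288].tolist())
print(d["depth"][180:214:2,286])
E
python3 - <<'E'
import cv2,pickle
d=pickle.load(open("scene1.pkl","rb"))
im=cv2.convertScaleAbs(d["img"][150:230,245:345,::-1],alpha=2)
cv2.imwrite("pics/tip.png",cv2.resize(im,None,fx=6,fy=6,interpolation=cv2.INTER_NEAREST))
E
```

```text
z cols 278..298
180 [164.0, 165.0, 170.0, 171.0, 173.0, 171.0, 168.0, 163.0, 1.0, -0.0, -3.0] [32, 34, 35]
182 [159.0, 161.0, 173.0, 169.0, 168.0, 166.0, 161.0, -1.0, -2.0, -2.0, -3.0] [35, 34, 35]
184 [171.0, 172.0, 168.0, 157.0, 160.0, 161.0, 129.0, -0.0, -2.0, -2.0, 1.0] [27, 27, 28]
186 [171.0, 165.0, 137.0, 134.0, 129.0, 124.0, 121.0, 1.0, 2.0, -1.0, -1.0] [21, 20, 19]
188 [123.0, 126.0, 130.0, 130.0, 126.0, 119.0, -2.0, 0.0, -3.0, -5.0, -1.0] [21, 16, 16]
190 [116.0, 120.0, 120.0, 123.0, 119.0, 113.0, -2.0, 0.0, 1.0, -4.0, 1.0] [28, 25, 25]
192 [-2.0, 112.0, 114.0, 114.0, 115.0, 109.0, -0.0, 1.0, -2.0, -1.0, -1.0] [24, 26, 28]
194 [-3.0, 105.0, 104.0, 110.0, 108.0, 99.0, -1.0, -1.0, -3.0, 1.0, -3.0] [25, 23, 24]
196 [-3.0, 97.0, 101.0, 103.0, 103.0, 97.0, 89.0, 1.0, -0.0, 59.0, 58.0] [24, 25, 26]
198 [-1.0, 89.0, 93.0, 94.0, 97.0, 91.0, 84.0, 58.0, 59.0, 59.0, 57.0] [26, 26, 27]
200 [-3.0, 0.0, 85.0, 89.0, 92.0, 84.0, 59.0, 57.0, 60.0, 57.0, 55.0] [72, 71, 72]
202 [-2.0, nan, -0.0, -3.0, 58.0, 60.0, 58.0, 61.0, 59.0, 59.0, 57.0] [77, 77, 76]
204 [-2.0, -2.0, 58.0, 59.0, 59.0, 58.0, 58.0, 59.0, 61.0, 57.0, 60.0] [60, 58, 60]
206 [-2.0, 57.0, 58.0, 59.0, 59.0, 59.0, 60.0, 56.0, 58.0, 58.0, 59.0] [60, 61, 60]
208 [58.0, 57.0, 59.0, 60.0, 60.0, 59.0, 59.0, 58.0, 60.0, 59.0, 60.0] [59, 58, 62]
210 [59.0, nan, 58.0, 58.0, 59.0, 59.0, 60.0, 59.0, 58.0, 58.0, 60.0] [77, 76, 77]
212 [59.0, 57.0, 57.0, 58.0, 57.0, 58.0, 57.0, 59.0, 60.0, 60.0, 58.0] [92, 90, 92]
[ 938.8664   940.4945   948.7227   996.6192   994.7314  1000.02374
  999.82825 1005.65466 1006.2243  1010.15857 1012.2521  1062.346
 1054.46    1045.6235  1037.6885  1032.6339  1027.3583 ]
```

View pics/tip.png

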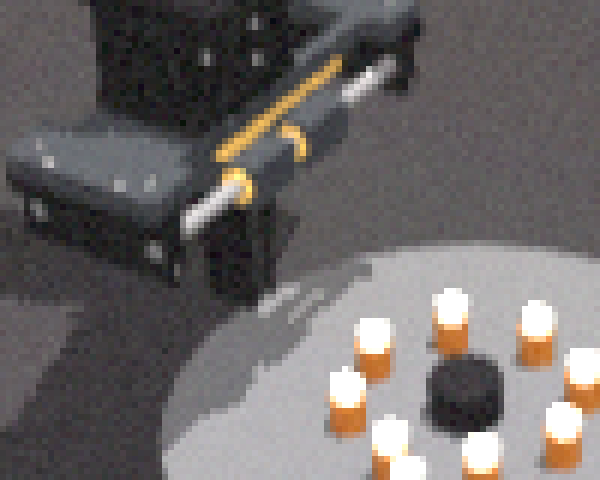

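The finger's lower end is at (286,200), with its shadow on the disc clear of it. The tip is therefore still roughly 20 mm above the disc, and the real tip sits higher than the reported TCP. I'll keep feeling downwards.

{"api": "servo_tool", "payload": {"rows": [[255, 0, 0, 4, 0], [255, 0, 0, 4, 0], [255, 0, 0, 4, 0], [255, 0, 0, 0, 0]]}}

```text
clock: 4.5
position: [470.0, -9.2, 44.0]
eef_rot: [-0.0, -3.14, 0.001]
contact_force: [0.3, 0.6, 0.1]
gripper_width: 0.7
gripper_force: 0.0
```

{"api": "servo_tool", "payload": {"rows": [[255, 0, 0, 1.5, 0], [255, 0, 0, 1.5, 0], [255, 0, 0, 0, 0]]}}

```text
clock: 4.8
position: [470.5, -9.0, 41.6]
eef_rot: [-0.0, -3.141, 0.0]
contact_force: [-0.7, -0.3, 0.2]
gripper_width: 0.4
gripper_force: 0.0
```

{"api": "servo_tool", "payload": {"rows": [[255, 0, 0, 1, 0], [255, 0, 0, 1, 0], [255, 0, 0, 0, 0]]}}

```text
clock: 5.1
position: [470.5, -9.0, 39.7]
eef_rot: [-0.0, -3.141, 0.0]
contact_force: [0.2, -0.6, 0.2]
gripper_width: 0.3
gripper_force: 0.0
```

{"api": "servo_tool", "payload": {"rows": [[255, 0, 0, 1, 0], [255, 0, 0, 1, 0], [255, 0, 0, 0, 0]]}}

```text
clock: 5.4
position: [470.5, -9.0, 37.6]
eef_rot: [-0.0, -3.141, 0.0]
contact_force: [-0.5, 0.3, -0.4]
gripper_width: 0.8
gripper_force: 0.0
```

```bash
python3 - <<'E'
from station import robot
from h import *
import cv2
d=robot.get_image("scene"); pickle.dump(d,open("scene2.pkl","wb"));W=cloud(d)
for v in range(188,224,2): print(v,W[v,274:299:2,2].round().tolist(), W[v,286].round().tolist())
im=cv2.convertScaleAbs(d["img"][150:240,240:390,::-1],alpha=2)
cv2.imwrite("pics/tip2.png",cv2.resize(im,None,fx=5,fy=5,interpolation=cv2.INTER_NEAREST))
E
```

```text
188 [179.0, 173.0, 141.0, 142.0, 153.0, 152.0, 150.0, 149.0, 143.0, 140.0, -0.0, -1.0, -0.0] [504.0, -43.0, 150.0]
190 [173.0, 169.0, 121.0, 152.0, 151.0, 146.0, 141.0, 145.0, 111.0, -2.0, -2.0, 1.0, -0.0] [502.0, -40.0, 141.0]
192 [168.0, -2.0, 152.0, 151.0, 118.0, 118.0, 114.0, 106.0, 105.0, -2.0, 0.0, -1.0, -3.0] [482.0, -16.0, 114.0]
194 [164.0, 153.0, 150.0, 107.0, 109.0, 113.0, 109.0, 103.0, 98.0, -0.0, -1.0, -1.0, 0.0] [482.0, -17.0, 109.0]
196 [158.0, 151.0, -2.0, 100.0, 103.0, 107.0, 103.0, 94.0, 94.0, -3.0, 0.0, 56.0, 57.0] [482.0, -17.0, 103.0]
198 [154.0, -1.0, -2.0, 91.0, 95.0, 97.0, 97.0, 89.0, 85.0, 59.0, 59.0, 61.0, 59.0] [482.0, -18.0, 97.0]
200 [148.0, -2.0, -0.0, 84.0, 86.0, 88.0, 91.0, 83.0, 81.0, 58.0, 58.0, 59.0, 58.0] [481.0, -18.0, 91.0]
202 [142.0, 138.0, -1.0, 76.0, 77.0, 81.0, 83.0, 77.0, 73.0, 59.0, 58.0, 58.0, 59.0] [480.0, -18.0, 83.0]
204 [136.0, -1.0, 0.0, 70.0, 74.0, 73.0, 76.0, 72.0, 70.0, 60.0, 60.0, 58.0, 61.0] [479.0, -16.0, 76.0]
206 [-2.0, -2.0, -0.0, 59.0, 58.0, 70.0, 72.0, 64.0, 59.0, 59.0, 60.0, 58.0, 61.0] [481.0, -19.0, 72.0]
208 [-2.0, -4.0, 57.0, 59.0, 59.0, 57.0, 59.0, 58.0, 58.0, 57.0, 58.0, 58.0, 60.0] [475.0, -13.0, 59.0]
210 [-1.0, 59.0, 57.0, 58.0, 58.0, 59.0, 60.0, 60.0, 59.0, 60.0, 61.0, 60.0, 60.0] [481.0, -21.0, 60.0]
212 [-3.0, 59.0, 59.0, 59.0, 60.0, 59.0, 59.0, 62.0, 59.0, 59.0, 60.0, 60.0, 60.0] [486.0, -28.0, 59.0]
214 [60.0, 59.0, 59.0, 60.0, 59.0, 58.0, 58.0, 57.0, 59.0, 57.0, 58.0, 61.0, 58.0] [489.0, -33.0, 58.0]
216 [60.0, 59.0, 59.0, 57.0, 60.0, 59.0, 59.0, 57.0, 58.0, 59.0, 60.0, 58.0, 58.0] [495.0, -41.0, 59.0]
218 [58.0, 59.0, 60.0, 57.0, 59.0, 59.0, 58.0, 58.0, 61.0, 59.0, 60.0, 58.0, 57.0] [499.0, -47.0, 58.0]
220 [57.0, 60.0, 60.0, 62.0, 59.0, 60.0, 58.0, 55.0, 60.0, 59.0, 60.0, 60.0, 60.0] [504.0, -53.0, 58.0]
222 [59.0, 57.0, 59.0, 59.0, 58.0, 62.0, 58.0, 60.0, 59.0, 60.0, 59.0, 60.0, 59.0] [509.0, -60.0, 58.0]
```

View pics/tip2.png

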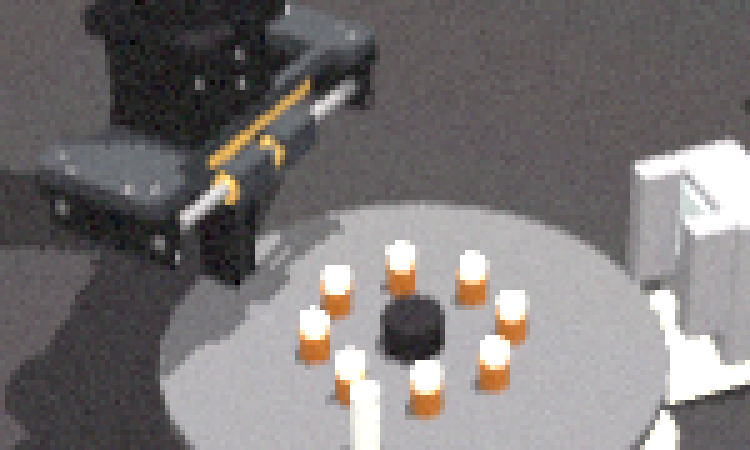

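The tip is now about 8–10 mm above the disc, with its lower end at about (286,206). I'll continue down.

{"api": "servo_tool", "payload": {"rows": [[255, 0, 0, 2.5, 0], [255, 0, 0, 2.5, 0], [255, 0, 0, 0, 0]]}}

```text
clock: 5.75
position: [470.2, -9.1, 32.3]
eef_rot: [-0.0, -3.141, 0.0]
contact_force: [-0.7, -0.6, -1.0]
gripper_width: 0.7
gripper_force: 0.0
```

{"api": "servo_tool", "payload": {"rows": [[255, 0, 0, 1, 0], [255, 0, 0, 1, 0], [255, 0, 0, 0, 0]]}}

```text
clock: 6.05
position: [470.7, -9.2, 31.6]
eef_rot: [-0.001, 3.142, -0.001]
contact_force: [-2.3, -0.8, 7.0]
gripper_width: 0.8
gripper_force: 3.5
```

{"api": "servo_tool", "payload": {"rows": [[255, 0, 0, 1, 0], [255, 0, 0, 0, 0]]}}

```text
clock: 6.25
position: [470.7, -9.3, 31.5]
eef_rot: [-0.002, 3.141, -0.001]
contact_force: [-4.1, -0.3, 14.4]
gripper_width: 0.5
gripper_force: 7.1
```

{"api": "servo_tool", "payload": {"rows": [[255, 0, 0, 1, 0], [255, 0, 0, 0, 0]]}}

```text
clock: 6.45
position: [470.7, -9.5, 31.5]
eef_rot: [-0.002, 3.141, -0.002]
contact_force: [-7.7, 0.0, 21.2]
gripper_width: 0.5
gripper_force: 10.8
```

Contact is at a reported z of about 31.7, with a stiffness of about 7 N/mm, so the tip is 28 mm above the reported TCP. Next I go up and over to the flick start behind the pin, then refine the axle, pin and gap angles while hovering.

{"api": "servo_tool", "payload": {"rows": [[255, 0, 0, -10, 0], [255, 0, 0, -35, 0], [255, 0, 0, -40, 0], [255, -29.5, -26.7, 0, 0], [255, -29.5, -26.7, 0, 0], [255, -29.5, -26.6, 0, 0], [255, 0, 0, 0, 0]]}}

```text
clock: 7.15
position: [562.2, -91.4, 113.4]
eef_rot: [0.005, 3.14, -0.001]
contact_force: [-1.1, 0.8, -0.1]
gripper_width: 0.3
gripper_force: 0.0
```

```bash
cat >> h.py <<'E'
def fitc(Q,R=None):
    from scipy.optimize import least_squares
    return least_squares(lambda p:np.hypot(Q[:,0]-p[0],Q[:,1]-p[1])-p[2],[581,-6,50]).x
def pin(d,C,W=None):
    W=cloud(d) if W is None else W
    r=np.hypot(W[...,0]-C[0],W[...,1]-C[1])
    m=((W[...,2]>86)&(W[...,2]<106)&(r>62)&(r<104)).astype(np.uint8)
    n,l,s,c=cv2.connectedComponentsWithStats(m)
    best=None
    for i in range(1,n):
        if s[i,4]<12 or s[i,4]>140: continue
        p=np.median(W[l==i],0); cam=np.array(d["cam_to_world"])[:2,3]; v=p[:2]-cam; q=p[:2]+5*v/np.hypot(*v)
        # same thing by ray: centroid pixel on mid height
        a=plane(d,c[i],np.mean(W[l==i][:,2]))[0,:2]; a=a+5*v/np.hypot(*v)
        k=(int(s[i,4]),c[i].round(1).tolist(),a.round(1).tolist(),round(float(np.hypot(*(a-C))),1),round(float(np.degrees(np.arctan2(a[1]-C[1],a[0]-C[0]))),2))
        if best is None or abs(k[3]-85)<abs(best[3]-85): best=k
    return best
E
python3 - <<'E'
from station import robot
from h import *
print(robot.state()["position"])
d=robot.get_image("scene");pickle.dump(d,open("scene3.pkl","wb"));W=cloud(d)
def doit(d,C0,h):
    W=cloud(d);r=np.hypot(W[...,0]-C0[0],W[...,1]-C0[1])
    m=((d["img"].min(2)>150)&(r<66)&(W[...,2]>66)).astype(np.uint8)
    n,l,s,c=cv2.connectedComponentsWithStats(m)
    ok=[i for i in range(1,n) if s[i,4]>=4]
    Q=plane(d,c[ok],h)[:,:2]; print([int(s[i,4]) for i in ok]);C=fitc(Q);print("vial fit",C)
    r=np.hypot(W[...,0]-C[0],W[...,1]-C[1])
    X=W[(r>138)&(r<225)&(W[...,2]>108)&(W[...,2]<121)&(W[...,0]>C[0])&(W[...,1]>40)][:,:2].astype(np.float32)
    b=cv2.minAreaRect(X);md=(np.percentile(X,2,0)+np.percentile(X,98,0))/2
    print(b,"dir",np.degrees(np.arctan2(b[0][1]-C[1],b[0][0]-C[0])),np.hypot(*(np.array(b[0])-C)))
    print("pin",pin(d,C))
doit(pickle.load(open("scene.pkl","rb")),(581,-6),81); doit(pickle.load(open("top.pkl","rb")),(581,-6),83); doit(d,(581,-6),81)
E
```

```text
[562.18490496 -91.39697323 113.35119374]
[13, 13, 16, 17, 16, 17, 17, 17]
vial fit [582.21315543  -4.77523098  49.81834515]Traceback (most recent call last):
  File "<stdin>", line 16, in <module>
  File "<stdin>", line 14, in doit
ValueError: operands could not be broadcast together with shapes (2,) (3,)
```

```bash
sed -i 's/\[581,-6,50\]).x/[581,-6,50]).x[:2]/' h.py; python3 - <<'E'
from h import *
def doit(d,C0,h):
    W=cloud(d);r=np.hypot(W[...,0]-C0[0],W[...,1]-C0[1])
    m=((d["img"].min(2)>150)&(r<66)&(W[...,2]>66)).astype(np.uint8)
    n,l,s,c=cv2.connectedComponentsWithStats(m)
    ok=[i for i in range(1,n) if s[i,4]>=4]
    Q=plane(d,c[ok],h)[:,:2];C=fitc(Q);print(len(ok),"vial fit",C)
    r=np.hypot(W[...,0]-C[0],W[...,1]-C[1])
    X=W[(r>130)&(r<230)&(W[...,2]>109)&(W[...,2]<121)&(W[...,0]>C[0])&(W[...,1]>40)][:,:2].astype(np.float32)
    b=cv2.minAreaRect(X)
    print(b,"dir",np.degrees(np.arctan2(b[0][1]-C[1],b[0][0]-C[0])),np.hypot(*(np.array(b[0])-C)))
    print("pin",pin(d,C))
for n in("scene","scene2","scene3","top"):
    print(n);doit(pickle.load(open(n+".pkl","rb")),(581,-6),83 if n=="top" else 81)
E
```

```text
scene
8 vial fit [582.21315543  -4.77523098]
((683.9067993164062, 128.42721557617188), (63.657737731933594, 77.3485107421875), 51.89015579223633) dir 52.640011769279674 167.58427424660053
pin (41, [312.4, 230.1], [605.7, -85.4], 84.0, -73.78)
scene2
8 vial fit [582.21315543  -4.77523098]
((683.5942993164062, 128.1396942138672), (62.75571060180664, 76.6672134399414), 53.1128044128418) dir 52.665345296204165 167.16612597749472
pin (41, [312.4, 230.1], [605.5, -85.1], 83.6, -73.85)
scene3
10 vial fit [2362.54017483 2056.6511011 ]
((0.0, 0.0), (0.0, 0.0), 0.0) dir -138.95960294842206 3132.3170065257555
pin None
top
8 vial fit [580.22338998  -5.32406494]
((681.163818359375, 128.91590881347656), (63.563655853271484, 75.9460220336914), 53.35039138793945) dir 53.05902399516252 167.956365269456
pin (21, [351.0, 198.5], [608.0, -88.3], 87.5, -71.48)
```

{"api": "servo_tool", "payload": {"rows": [[255, 0, 0, 20, 0], [255, 0, 0, 30, 0], [255, 0, 0, 17, 0], [255, 0, 0, 0, 0], [255, 0, 0, 0, 0]]}}

```text
clock: 7.7
position: [558.9, -88.6, 47.2]
eef_rot: [0.001, -3.141, 0.0]
contact_force: [-0.1, -0.1, 0.5]
gripper_width: 0.2
gripper_force: 0.0
```

{"api": "servo_tool", "payload": {"rows": [[255, -7.8, -1.7, 0, 0], [255, -12, -1.2, 0, 0], [255, -17.8, 1.5, 0, 0], [255, -24.4, 8.5, 0, 0], [255, -26, 21.5, 0, 0], [255, -16.5, 33, 0, 0], [255, -2, 8, -25, 0], [255, 0, 0, -45, 0], [255, 15, -15, -30, 0], [255, 30, -20, 0, 0]]}}

```text
clock: 8.7
position: [626.2, -53.8, 153.7]
eef_rot: [-0.005, 3.127, 0.0]
contact_force: [0.4, 0.2, -0.2]
gripper_width: 0.4
gripper_force: 0.0
```

```bash
cat > look.py <<'E'
from station import robot
from h import *
import sys,json,os
C=np.array([582.2,-4.8])
def many(n,cam="scene"):
    L=json.load(open("log.json")) if os.path.exists("log.json") else []
    for _ in range(n):
        t=robot.state()["clock"];d=robot.get_image(cam);p=pin(d,C);pickle.dump(d,open("last.pkl","wb"))
        print(round(t,3),p)
        if p: L.append([t,p[4]-52.65,p[3]])
    json.dump(L,open("log.json","w"))
if __name__=="__main__": many(int(sys.argv[1]))
E
python3 look.py 4
```

```text
8.7 (31, [336.0, 191.0], [572.8, 81.1], 86.4, 96.26)
8.75 (17, [330.8, 189.9], [557.6, 79.8], 88.1, 106.2)
8.8 None
8.85 None
```

The pin is moving anticlockwise at about 3.5 rad/s. Next I move to the hover position over the brake spot.

{"api": "servo_tool", "payload": {"rows": [[255, 20, 6, 0, 0], [255, 38, 11.4, 0, 0], [255, 40, 12, 0, 0], [255, 38, 11, 0, 0], [255, 16, 5, 0, 0], [255, 0, 0, 15, 0], [255, 0, 0, 35, 0], [255, 0, 0, 35, 0], [255, 0, 0, 14, 0], [255, 0, 0, 3, 0]]}}

```text
clock: 9.9
position: [468.3, -8.8, 43.0]
eef_rot: [0.001, -3.138, 0.002]
contact_force: [0.4, -0.4, 0.6]
gripper_width: 0.5
gripper_force: 0.0
```

```bash
python3 look.py 10; python3 - <<'E'
from station import robot
print(robot.state()["position"],robot.state()["contact_force"])
E
```

```text
9.9 (41, [355.4, 214.4], [663.7, 17.7], 84.6, 15.4)
9.95 (39, [356.4, 210.6], [658.4, 33.4], 85.3, 26.64)
10.0 (33, [355.9, 206.6], [650.2, 46.5], 85.2, 37.02)
10.05 (35, [354.5, 202.7], [639.4, 59.2], 85.8, 48.17)
10.1 (35, [351.8, 199.7], [626.9, 68.1], 85.5, 58.51)
10.15 (30, [348.0, 196.5], [612.4, 74.6], 84.9, 69.21)
10.2 (31, [343.9, 194.0], [597.7, 79.4], 85.6, 79.56)
10.25 (31, [339.0, 192.0], [581.8, 81.3], 86.1, 90.29)
10.3 (34, [333.6, 190.9], [566.3, 79.5], 85.8, 100.68)
10.35 (33, [327.9, 190.0], [551.1, 75.4], 86.0, 111.18)
[468.95114709  -8.9236327   45.32614901] [-0.54272127 -0.169256   -0.2197203 ]
```

```bash
cat > fit.py <<'E'
import json,numpy as np,sys
from scipy.optimize import curve_fit
L=np.array(json.load(open("log.json")));L=L[(abs(L[:,2]-85)<3)&(L[:,0]>9.5)]
a=L[:,1].copy();t=L[:,0];T=10.0
f=lambda t,th,w,k:th+w*(1-np.exp(-k*(t-T)))/k
A=[a[0]+360]
for i in range(1,len(a)):  # unwrap by prediction
    w=210*np.exp(-.12*(t[i]-T)); p=A[-1]+w*(t[i]-t[i-1]); A.append(a[i]+360*round((p-a[i])/360))
A=np.array(A)
p,_=curve_fit(f,t,A,[A[0],210,.12]);print(p,"rms",np.std(f(t,*p)-A),"n",len(t),"last",t[-1],A[-1],"w",p[1]*np.exp(-p[2]*(t[-1]-T)))
rec=slice(-12,None);print("res",(A-f(t,*p))[rec].round(1))
g=np.linspace(t[-1],t[-1]+12,24001)
for k in(2,3,4):
    th=f(g,*p);i=np.searchsorted(th,360*k)
    if 0<i<len(g): print(k,"at",g[i].round(3),"w deg/s",(p[1]*np.exp(-p[2]*(g[i]-T))).round(1))
E
python3 look.py 22 | tail -3; python3 fit.py
```

```text
11.35 (44, [327.5, 230.5], [636.3, -68.4], 83.5, -49.64)
11.4 (43, [333.5, 229.4], [646.2, -58.1], 83.3, -39.77)
11.45 (41, [339.0, 227.8], [654.5, -46.4], 83.4, -29.9)
[3.44676814e+02 2.13039752e+02 7.72606374e-02] rms 0.28249201558739495 n 32 last 11.45 637.45 w 190.46164869498094
res [ 0.2 -0.2 -0.7 -0.3 -0.   0.2 -0.3  0.   0.  -0.1  0.2  0.5]
2 at 11.894 w deg/s 184.0
3 at 14.014 w deg/s 156.2
4 at 16.552 w deg/s 128.4
```

{"api": "servo_tool", "payload": {"rows": [[255, 0, 0, 0, 0], [255, 0, 0, 0, 0], [255, 0, 0, 0, 0], [255, 0, 0, 0, 0], [255, 0, 0, 0, 0], [255, 0, 0, 0, 0], [255, 0, 0, 0, 0], [255, 0, 0, 0, 0], [255, 0, 0, 0, 0], [255, 0, 0, 0, 0]]}}

```text
clock: 12.5
position: [468.6, -9.0, 44.8]
eef_rot: [0.0, 3.142, -0.0]
contact_force: [0.2, 0.7, 0.1]
gripper_width: 0.5
gripper_force: 0.0
```

```bash
sed -i 's/in(2,3,4)/in(3,4,5,6)/' fit.py; python3 look.py 25 | tail -1; python3 fit.py
```

```text
13.7 (42, [348.4, 223.2], [665.2, -20.4], 84.5, -10.65)
[3.44376066e+02 2.15310376e+02 9.50405590e-02] rms 0.4244894285867195 n 56 last 13.7 1016.7 w 151.4765048358936
res [-0.5 -0.4  0.2 -0.4 -0.3 -0.1 -0.   0.3  0.   0.6  0.3  0.7]
3 at 14.131 w deg/s 145.4
4 at 16.954 w deg/s 111.2
5 at 20.824 w deg/s 77.0
```

{"api": "servo_tool", "payload": {"rows": [[255, 0, 0, 0, 0], [255, 0, 0, 0, 0], [255, 0, 0, 0, 0], [255, 0, 0, 0, 0], [255, 0, 0, 0, 0], [255, 0, 0, 0, 0], [255, 0, 0, 0, 0], [255, 0, 0, 0, 0], [255, 0, 0, 0, 0], [255, 0, 0, 0, 0]]}}

```text
clock: 14.75
position: [468.6, -9.0, 44.8]
eef_rot: [0.0, 3.142, -0.0]
contact_force: [-0.5, -0.8, 0.3]
gripper_width: 0.3
gripper_force: 0.0
```

```bash
python3 look.py 30 | tail -1; python3 fit.py
```

```text
16.2 (43, [333.5, 229.4], [646.3, -58.2], 83.5, -39.8)
[3.43715786e+02 2.17030431e+02 9.98957329e-02] rms 0.5685179400302821 n 84 last 16.2 1347.55 w 116.8258114061291
res [-0.5 -0.2 -0.5 -0.2 -0.1 -0.4 -0.3 -0.   0.4 -0.2 -0.   0.7]
4 at 17.031 w deg/s 107.5
5 at 21.107 w deg/s 71.6
6 at 28.098 w deg/s 35.6
```

The fit puts the pin in the gap (fourth lap) at about t = 17.04 with 1.87 rad/s. The clock is at 16.25, so commanded contact should come at about 17.02.

{"api": "servo_tool", "payload": {"rows": [[255, 0, 0, 0, 0], [255, 0, 0, 0, 0], [255, 0, 0, 0, 0], [255, 0, 0, 0, 0], [255, 0, 0, 0, 0], [255, 0, 0, 0, 0], [255, 0, 0, 5, 0], [255, 0, 0, 11.5, 0], [255, 0, 0, 0, 0], [255, 0, 0, 0, 0]]}}

```text
clock: 17.25
position: [469.7, -9.3, 31.4]
eef_rot: [-0.003, 3.14, -0.002]
contact_force: [-6.7, -0.7, 25.6]
gripper_width: 0.4
gripper_force: 12.8
```

```bash
python3 look.py 4; python3 - <<'E'
from station import robot
s=robot.state();print(s["clock"],s["position"],s["contact_force"])
E
```

```text
17.25 (34, [353.6, 201.4], [634.8, 63.3], 86.0, 52.35)
17.3 (35, [353.5, 201.5], [634.4, 63.1], 85.6, 52.41)
17.35 (36, [353.4, 201.5], [634.4, 62.9], 85.5, 52.38)
17.4 (35, [353.5, 201.4], [634.5, 63.1], 85.7, 52.37)
17.45 [469.68442648  -9.22987212  31.42430082] [-7.0558714  -0.09198073 26.16401008]
```

The wheel is stopped at 52.4°, with the gap at 52.65°. I'll hold briefly, then lift straight off.

{"api": "servo_tool", "payload": {"rows": [[255, 0, 0, 0, 0], [255, 0, 0, 0, 0], [255, 0, 0, 0, 0], [255, 0, 0, -1, 0], [255, 0, 0, -1, 0], [255, 0, 0, -1, 0], [255, 0, 0, -2, 0], [255, 0, 0, -10, 0], [255, 0, 0, -30, 0], [255, 0, 0, -40, 0]]}}

```text
clock: 18.45
position: [467.0, -9.5, 112.9]
eef_rot: [-0.0, -3.136, 0.002]
contact_force: [0.3, -0.1, 0.1]
gripper_width: 0.6
gripper_force: 0.0
```

{"api": "servo_tool", "payload": {"rows": [[255, 0, 0, -40, 0], [255, 0, 0, -10, 0], [255, 0, 0, 0, 0], [255, 0, 0, 0, 0], [255, 0, 0, 0, 0]]}}

```text
clock: 18.95
position: [467.4, -9.3, 161.6]
eef_rot: [-0.001, -3.138, 0.001]
contact_force: [-0.4, 0.5, 0.2]
gripper_width: 0.3
gripper_force: 0.0
```

```bash
python3 look.py 2; python3 - <<'E'
from station import robot
import pickle,cv2
s=robot.state();print(s["clock"],s["position"],s["contact_force"])
d=robot.get_image("scene");cv2.imwrite("pics/end.png",d["img"][:,:,::-1])
E
```

```text
18.95 (34, [353.5, 201.8], [635.0, 62.4], 85.5, 51.86)
19.0 (35, [353.5, 201.8], [634.9, 62.3], 85.3, 51.85)
19.05 [467.71477614  -9.2589872  161.78128782] [-0.13733265  0.70080817 -0.34656853]
```

View pics/end.png

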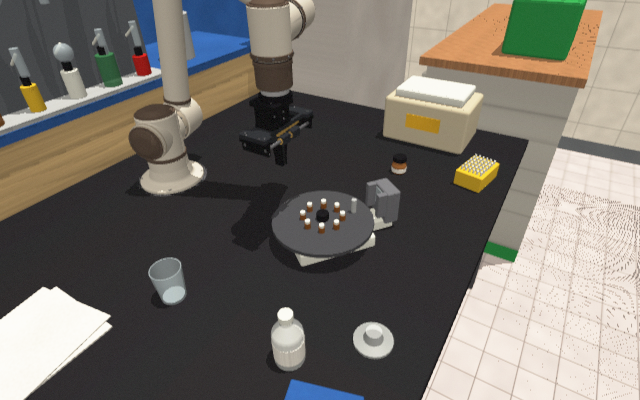

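The pin stands at (353,203), facing the reader's gap. It is at rest at about 51.9° against the gap's 52.65°. The bottle, beaker and jar are untouched.

```bash
python3 look.py 1; python3 -c "
from station import robot
print(robot.close_job())"
```

```text
19.1 (32, [353.3, 201.5], [634.4, 62.5], 85.2, 52.19)
the job is handed in; nothing more can be done
None
```

The job is handed in: the wheel was flicked anticlockwise, coasted untouched for about four turns, and was braked by fingertip from about 1.9 rad/s; it came to rest with the pin within about 1° of the middle of the gap, shifting by at most about 0.5° as the finger lifted off.

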